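# Uncover the clamp tester and hold a limb clamp open around its post

## Robot

A 7-joint arm with a two-finger parallel gripper is mounted at the origin on a cart in front of the work surface, level with it; the furniture and walls round the work are solid. World frame = base frame: x ahead of the robot, y to its left, z up, the work surface at z = 0. Lengths are in m, angles in rad, forces in N, time in s.
With the tool pointing down it reaches from about 0.35 to 0.9 m from the base axis. Payload 8.1 kg.
Tool frame: the origin (TCP) lies between the finger pads; the fingertips stand 25 mm ahead of it and the grasp point (between the pads) lies 6 mm ahead of it; z points along the fingers, y is the direction in which the jaws open and shut (so a half turn about z gives the same grasp; the last joint's range is limited). The gripper opens to 92 mm and grips with 3 to 60 N. Pads are 19 mm wide; open, the fingers measure 130 mm over their backs; the gripper's body (75 mm by 190 mm) begins 47 mm behind the grasp point.
Start: joints at [1.166, 0.434, 0.025, 1.573, -0.012, 1.134, -0.075], TCP at [0.186, -0.597, 0.219] pointing down, gripper open.
Joint ranges: [-2.62, 2.62], [-0.44, 2.09], [-1.27, 1.32], [0.08, 2.57], [-1.32, 4.46], [0.12, 2], [-2.74, 2.74]. Speed limits (rad/s): [2.22, 2.22, 3.01, 3.01, 3.14, 3.14, 3.14].

## Interface

Orientations are given as a rotation vector (axis times angle).
In Python, from cell import * gives the robot as it stands.
- The arm moves only by the shell command python3 -m jog 'ROWS' [FORCE]. ROWS is JSON, one flat list of numbers, 5 for each row, row after row: the finger opening in mm, from 0 to 91.8, then the shift along the tool's x, y, z in units of 40 mm (1.0 is 40 mm), then the turn about the tool's z in units of 6 degrees (1.0 is 6 degrees). A call has 1 to 20 rows; each row shifts and turns the pose as measured when the row begins, along the tool's axes as they then stand; what a row does not reach is not made up. A row lasts 1/12 s, in which the tool goes at most 41.7 mm and 7.16 degrees, less where a joint would pass 70% of its speed; a pose out of reach is approached as far as the arm can. A call is refused whole if a number of a shift passes 1 or a number of a turn 1, either way. A call with a gripper value outside its range is refused whole. The fingers move at their own pace and stop on an object; FORCE is the grip in N (left out, the last holds). Time passes only in rows, so rows that do not move let the fingers close. It gives the time, the measured TCP pose, the force and the opening at its end, in the units of the state.
- observe(): the state, without advancing time (a new reading comes with each control period).
- get_image(name): name is "side" or "top"; returns the picture (480x640x3 uint8, red, green, blue); there is no depth.
- camera_params(name): a dict with "intrinsics" (3x3 intrinsics, pixels), "dist_coeffs" ([k1, k2, p1, p2, k3] as OpenCV has them; the pictures are not rectified), "xyz" and "orientation" of the camera in the world. Camera axes: x right, y down, z forward; pixel columns grow to the right and rows downward; lengths in m; the calibration is good to about 2 mm. A picture is of the moment at which its call begins. camera_params takes no time and is no camera call.
- sign_off(): hands the job in, once; it reports no verdict.
The state is a dict: "clock": time; "joints": joint angles; "dq": joint speeds; "joint_efforts": joint torques, N m; "position": TCP position; "ee_rot": TCP orientation; "force": force on the tool from outside, world axes, zero at the start; "ft_torque": the same for the moment, N m; "width": opening from 0.0 (shut) to 1.0 (fully open).
Only numpy, scipy, OpenCV 4.12 (cv2) and the standard library are available. Lean on these libraries where they do the work, as an engineer would, in place of code of your own. Each camera call takes 0.05 s, during which the arm holds its last target. There are 200 camera calls.

## Task

Check the limb clamp that lies on its side in front of the steel tray: first lift the dust cover off the clamp tester's post and stand it upright, open end down, on the worktop beside the tester. Then take the clamp by its two handles, squeeze it wide open and bring it over the post's rounded upright edge at the height of the steel contact strip, contact-plate jaw on the strip's side and the other jaw on the bare side, with the tips past the rounding. Finish while still holding it there, gaping and not pressing on the post, so that I can dab gel in before it closes; do not shove the tester or disturb the other things.

Things in the scene. Friction and masses are not known exactly. Their poses are not given: they have to be found in the camera images.
- tester: Clamp tester, loose, 0.9 kg: grey base 85 x 115 x 16 mm with an upright flat oval post, 24 mm thick along x, 70 mm wide along y, its two upright edges round (radius 12 mm) and furthest out at y = +35 and -35 mm, top at z 124 mm. Steel contact strip on the post's -x face (y -21 to 21, z 69 to 119 mm), under the cover at first. Origin: centre of the base's underside; z up.
- cover: White plastic dust cover, 60 g, cap of 33 x 79 x 65 mm, walls 2.5 mm, inside 28 x 74 mm and 62 mm deep, open below; starts on the post with 2 mm play, its underside 62 mm above the worktop. On its top a grip rib 12 mm thick along x, 44 mm along y, from z 65 to 88 mm. Origin: centre of the open underside; z up; x, y as the tester's when on the post.
- clamp: Limb clamp, black, 28 x 93 x 32 mm, 45 g, on its side. x = width, points down; origin 14 mm up, at mid length on the root arm's outer side. y: jaw tips -46, handles 15 to ends 46. z: root arm 0 (contact plate in its jaw) to hinged arm 32 (stud outside); mid 16. Hinge y 10, z 16. Handle ends: 30 mm over all shut, 21 open. Pads centred at y 40, mid 16, gripping 25 N, open it fully and evenly.
- plate_tip (a point): Inner tip of the root jaw, the one with the metal contact plate: at clamp (0, -45.7, 5.8) mm, middle of the 28 mm width. 86 mm from pads centred at clamp y 40, shut or open.
- stud_tip (a point): Inner tip of the hinged jaw, the one with the round stud outside: at clamp (0, -45.7, 26.6) mm when shut. Tips are 21 mm apart shut, 34 mm wide open; behind the tips the mouth is 31 mm deep and 5 mm wider.
- clamp_jaw (a joint): Clamp hinge, rad: 0 shut, 0.244 wide open (stop). Squeezing the handle ends takes about 4 N to start, 9 N wide open.
- cup_electrode_a: Bystander: suction electrode, dark bulb on a metal cup, 32 mm wide, 45 mm tall; origin under its centre. Leave alone.
- cup_electrode_b: Bystander: another suction electrode, 32 mm wide, 45 mm tall; origin under its centre. Leave alone.
- yoke: Bystander: grey connector block of the patient cable, 24 x 57 x 14 mm, lying flat; origin under its centre. Leave alone.
- soap: Bystander: pump bottle, 48 x 75 x 187 mm, at the left side; origin under its centre. Leave alone.

How it is judged:
On the way, in this order (a step that is already met when the one before it is completed fails the run):
1. the cover stands upright on the worktop beside the tester, let go (height (world z) of cover below 0.006 m and angle between cover's own z axis and vertical below 0.1 rad and horizontal distance between cover and tester above 0.05 m and linear speed of cover below 0.02 m/s and contact force between cover and the fingers below 0.1 N), for 0.2 s.
2. the clamp is held gaping around the post's edge, contact plate on the strip's side (value of joint clamp_jaw above 0.15 rad and x of plate_tip in the frame of tester between -0.03 and -0.0115 m and x of stud_tip in the frame of tester between 0.0115 and 0.03 m and y of plate_tip in the frame of tester between 0.003 and 0.023 m and y of stud_tip in the frame of tester between 0.003 and 0.023 m and z of plate_tip in the frame of tester between 0.065 and 0.119 m and distance between the grasp point and plate_tip above 0.05 m and contact force between clamp and the fingers above 2 N and contact force between clamp and tester below 2 N and linear speed of clamp below 0.03 m/s), for 0.3 s.
At the end, for the whole second after the job is handed in: Fingers hold the clamp by its handles (over 50 mm from the tips), open over 0.15 rad, both jaw tips 12 to 32 mm past the post's edge, plate jaw on the strip's side, mid-width 65 to 119 mm up, still, under 2 N on the post; cover let go, upright on the worktop, over 50 mm from the tester's centre (all of step 1 and all of step 2); the arm keeps its last pose, push and grip.
It fails at once if the tester is shoved more than 15 mm or tipped (distance of tester from where it was at the start of the episode above 0.015 m or angle between tester's own z axis and vertical above 0.15 rad).
It fails at once if a bystander is moved more than 20 mm (distance of any of cup_electrode_a, cup_electrode_b, yoke, soap from where it was at the start of the episode above 0.02 m).
It also fails if it takes over 58 s, if anything falls off the work surface, if the arm or the gripper's body presses on something with over 40 N, if the wrist force passes 120 N, or if a joint passes its speed limit or range.

## Working session

There is one attempt and no reset: what is moved stays moved. The work goes in short steps, Python scripts to look and compute and a shell command to move; the robot and the scene stay as the last step left them, time stands still between calls to the robot, and variables do not carry over. Pictures are saved under pics/ and viewed, about 8 in all and at most 12, crops included, and the job is handed in when it is done.

```bash
mkdir -p pics; ls; python3 - <<'E'
from cell import *
import cv2
for n in("top","side"):
    cv2.imwrite(f"pics/{n}0.png",get_image(n)[:,:,::-1]); print(n,camera_params(n))
print(observe())
E
```

```text
pics
top {'intrinsics': array([[602.33854874,   0.        , 328.20779668],
       [  0.        , 602.33854874, 237.15978497],
       [  0.        ,   0.        ,   1.        ]]), 'dist_coeffs': array([-0.12440595,  0.        ,  0.        ,  0.        ,  0.        ]), 'xyz': array([0.37232938, 0.17039725, 1.02046148]), 'orientation': array([-2.15957089,  2.1591832 , -0.14099094])}
side {'intrinsics': array([[621.77559857,   0.        , 323.44426403],
       [  0.        , 621.77559857, 247.43576863],
       [  0.        ,   0.        ,   1.        ]]), 'dist_coeffs': array([-0.16908872,  0.        ,  0.        ,  0.        ,  0.        ]), 'xyz': array([0.31596974, 0.99884973, 0.54416281]), 'orientation': array([-0.32150984,  2.62015482, -1.51494487])}
{'clock': 0.1, 'joints': array([ 1.16636514,  0.43513727,  0.02496134,  1.57402822, -0.01157205,
        1.13400193, -0.07506884]), 'dq': array([-0.00202071, -0.00070484,  0.00126796, -0.00275893, -0.00162896,
        0.00060754, -0.00049651]), 'joint_efforts': array([ 3.30166353e-03, -6.69127893e+01,  9.88590494e-01, -3.15143931e+01,
       -6.03026943e-02,  3.73229070e-02,  6.53879169e-05]), 'position': array([ 0.18559471, -0.5963023 ,  0.21862473]), 'ee_rot': array([-3.10452031e+00, -4.72085516e-01,  5.68244687e-04]), 'force': array([0.73504511, 0.15341311, 0.39335094]), 'ft_torque': array([-0.02177908, -0.06844492,  0.001816  ]), 'width': 1.0028316713953631}
```

View pics/top0.png

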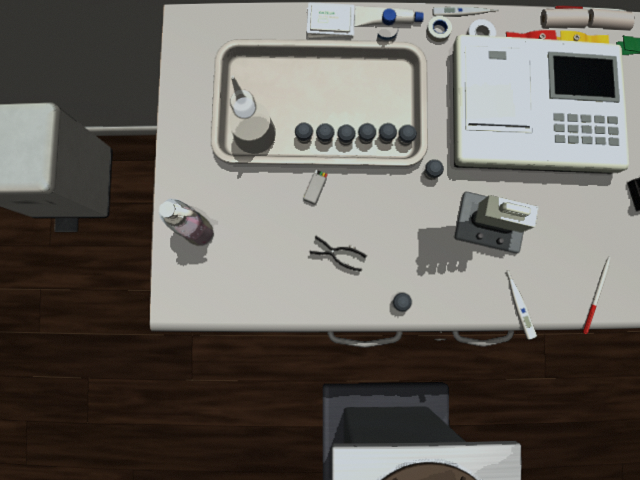

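View pics/side0.png

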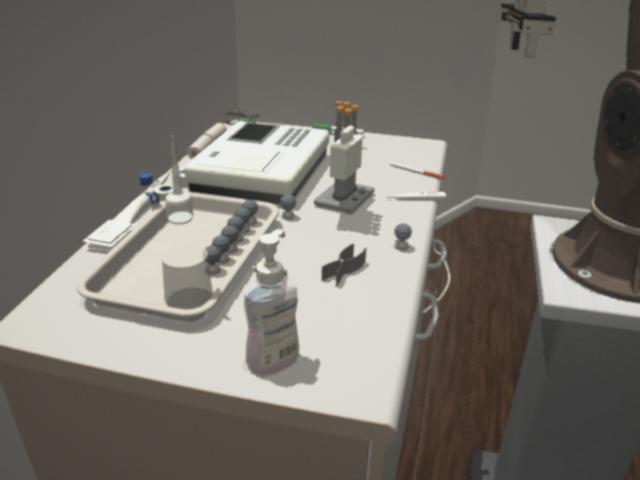

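Top view: the clamp is at about (338,254) with its handles to the left and jaws to the right. The tester base is at (490,222), with the cover rib at about (516,210). Electrodes are at (434,169) and (402,302), and the yoke is at (316,187). The side view shows the same layout. Next I'll measure positions.

```bash
cat > h.py <<'E'
from cell import *
import numpy as np, cv2
from scipy.spatial.transform import Rotation as R
P={n:camera_params(n) for n in("top","side")}
def plane(n,px,z):
    p=P[n]; u=cv2.undistortPoints(np.float64(px).reshape(-1,1,2),p["intrinsics"],p["dist_coeffs"]).reshape(-1,2)
    d=np.c_[u,np.ones(len(u))]@R.from_rotvec(p["orientation"]).as_matrix().T
    return p["xyz"]+d*((z-p["xyz"][2])/d[:,2])[:,None]
def proj(n,X):
    p=P[n]; M=R.from_rotvec(p["orientation"]).as_matrix().T
    return cv2.projectPoints(np.float64(X).reshape(-1,1,3),cv2.Rodrigues(M)[0],-M@p["xyz"],p["intrinsics"],p["dist_coeffs"])[0].reshape(-1,2)
def mask_blob(img,lo,hi,box):
    x0,y0,x1,y1=box; m=np.zeros(img.shape[:2],np.uint8); m[y0:y1,x0:x1]=cv2.inRange(img,lo,hi)[y0:y1,x0:x1]; return m
E
python3 - <<'E'
from h import *
t=cv2.imread("pics/top0.png"); s=cv2.imread("pics/side0.png")
a=cv2.resize(t[180:285,300:380],None,fx=5,fy=5,interpolation=2)
b=cv2.resize(t[180:285,440:550],None,fx=5,fy=5,interpolation=2)[:, :]
cv2.imwrite("pics/a.png",cv2.resize(np.hstack([t[180:280,300:380],t[180:280,450:550]]),None,fx=4.4,fy=4.4,interpolation=cv2.INTER_CUBIC))
m=mask_blob(t,(0,0,0),(70,70,70),(300,225,375,280))
n,l,st,c=cv2.connectedComponentsWithStats(m)
i=1+np.argmax(st[1:,4]); print(st[i],c[i])
ys,xs=np.where(l==i); pts=plane("top",np.c_[xs,ys],0.02)[:,:2]
print(cv2.minAreaRect(np.float32(pts*1000)))
# colour bands in tester
for r in range(190,255,5): print(r,t[r,452:540:4].tolist() if r in(225,) else "")
cv2.imwrite("pics/b.png",cv2.resize(s[115:220,300:390],None,fx=5.5,fy=5.5,interpolation=cv2.INTER_CUBIC))
print(plane("top",[[434,169],[402,302],[316,187],[490,222],[338,254],[590,215]],0.01).round(3))
E
```

```text
[315 236  51  22 153] [340.46405229 247.74509804]
((479.56500244140625, 146.23837280273438), (89.32745361328125, 13.822693824768066), 71.46469116210938)
190 
195 
200 
205 
210 
215 
220 
225 [[158, 164, 165], [74, 77, 76], [65, 65, 62], [64, 63, 60], [63, 63, 60], [66, 65, 60], [12, 13, 12], [16, 16, 15], [24, 24, 22], [30, 32, 30], [48, 56, 52], [56, 62, 61], [53, 61, 59], [53, 60, 57], [54, 62, 60], [52, 60, 58], [53, 60, 58], [49, 56, 54], [66, 75, 73], [163, 177, 173], [208, 204, 197], [171, 179, 179]]
230 
235 
240 
245 
250 
[[ 0.618 -0.018  0.01 ]
 [ 0.39   0.041  0.01 ]
 [ 0.586  0.186  0.01 ]
 [ 0.526 -0.113  0.01 ]
 [ 0.471  0.148  0.01 ]
 [ 0.539 -0.292  0.01 ]]
```

View pics/a.png

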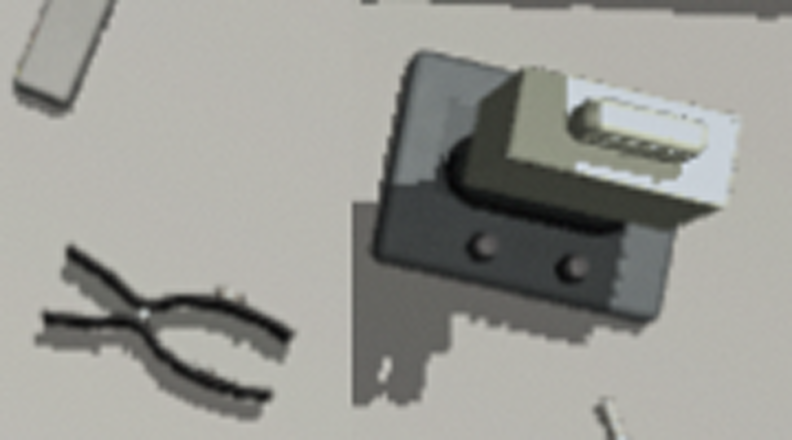

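View pics/b.png

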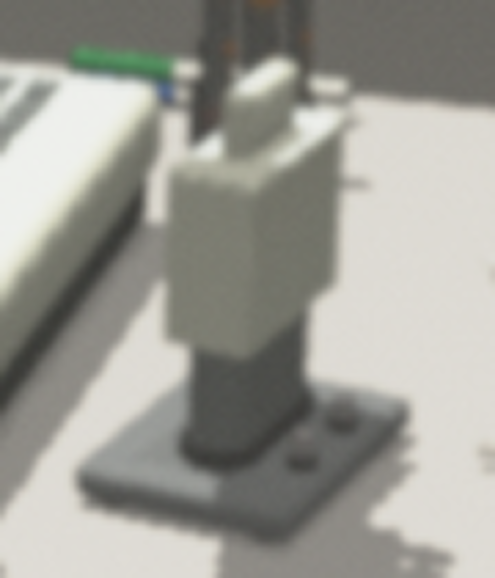

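```bash
python3 - <<'E'
from h import *
A=lambda L:[(300+x/4.4-.4,180+y/4.4-.4) for x,y in L]
B=lambda L:[(450+(x-352)/4.4-.4,180+y/4.4-.4) for x,y in L]
def show(n,p):
    print(n,(p[:,:2]*1000).round(1).tolist(),[round(float(np.linalg.norm(p[i]-p[i-1])*1000),1) for i in range(len(p))])
b=plane("top",B([(420,50),(375,260),(660,320)]),.016); show("base TL BL BR",b)
c=(b[0]+b[2])/2; e=b[2]-b[1]; print("base centre",c,"long ang",np.degrees(np.arctan2(e[1],e[0])), "short",np.degrees(np.arctan2(*(b[0]-b[1])[[1,0]])))
k=plane("top",B([(530,68),(740,112),(723,207),(510,157)]),.127); show("cover",k); print(k.mean(0))
r=plane("top",B([(597,100),(708,124),(704,150),(590,122)]),.150); show("rib",r); print(r.mean(0))
k=plane("top",A([(70,248),(43,316),(270,397),(291,335),(143,313)]),.028); show("clamp hU hL tL tU hinge",k)
h=(k[0]+k[1])/2;t=(k[2]+k[3])/2;d=h-t; print("len",np.linalg.norm(d),"ang of +y axis",np.degrees(np.arctan2(d[1],d[0])),"ends mid",h,"tips mid",t)
E
```

```text
base TL BL BR [[578.4, -69.3], [496.0, -49.3], [472.7, -160.5]] [139.5, 84.7, 113.7]
base centre [ 0.52553847 -0.11491931  0.016     ] long ang -101.84088085208403 short -13.709999058636333
cover [[549.5, -81.4], [534.4, -155.7], [500.9, -148.0], [518.2, -73.2]] [32.3, 75.8, 34.3, 76.8]
[ 0.5257233  -0.11454913  0.127     ]
rib [[534.0, -97.6], [526.0, -135.9], [517.1, -134.0], [526.5, -94.9]] [8.0, 39.1, 9.1, 40.3]
[ 0.52588865 -0.11559456  0.15      ]
clamp hU hL tL tU hinge [[499.0, 186.1], [473.2, 196.2], [442.7, 110.9], [466.1, 102.9], [474.4, 158.6]] [37.0, 27.7, 90.6, 24.7, 56.3]
len 0.09002855574309988 ang of +y axis 69.35527449998338 ends mid [0.48612202 0.19114078 0.028     ] tips mid [0.45438045 0.10689345 0.028     ]
```

```bash
cat >> h.py <<'E'
def go(pos,yawx):
    """remaining shift in tool axes (units of 40 mm) and turn (units of 6 deg, mod half turn) to TCP pos with tool-x at yawx deg"""
    o=observe(); M=R.from_rotvec(o["ee_rot"]).as_matrix(); d=M.T@(np.array(pos)-o["position"])/.04
    now=np.degrees(np.arctan2(M[1,0],M[0,0])); t=-((yawx-now+90)%180-90)/6
    print("clock %.2f"%o["clock"],"pos",o["position"].round(4),"toolx yaw %.1f"%now,"tilt %.3f"%M[2,2],"d",d.round(2),"turn %.2f"%t,"w",round(o["width"]*91.8,1),"F",o["force"].round(1),"j",o["joints"].round(2))
E
python3 -m jog '[60,0.78,-0.6,0,0, 60,0.78,-0.6,0,0, 60,0.78,-0.6,0,0, 60,0.78,-0.6,0,0, 60,0.78,-0.6,0,0, 60,0.78,-0.6,0,0, 60,0.78,-0.6,0,0, 60,0.78,-0.6,0,0, 60,0.78,-0.6,0,0, 60,0.78,-0.6,0,0, 60,0.78,-0.6,0,0, 60,0.78,-0.6,0,0, 60,0.78,-0.6,0,0]' 20
python3 -c "
from h import *
go([.5257,-.1148,.210],77.7)"
```

```text
clock: 1.18
position: [0.4836, -0.1685, 0.2126]
ee_rot: [-3.108, -0.441, 0.015]
force: [1.2, -1.0, -0.4]
width: 0.653
clock 1.18 pos [ 0.4836 -0.1685  0.2126] toolx yaw 16.2 tilt -1.000 d [ 1.39 -1.    0.06] turn -10.26 w 60.0 F [ 1.2 -1.  -0.4] j [ 0.4   0.28 -0.22  1.83  0.07  1.05 -1.13]
```

```bash

python3 -m jog '[60,0.7,-0.5,0,0, 60,0.69,-0.5,0,0, 60,0,0,0,-1, 60,0,0,0,-1, 60,0,0,0,-1, 60,0,0,0,-1, 60,0,0,0,-1, 60,0,0,0,-1, 60,0,0,0,-1, 60,0,0,0,-1, 60,0,0,0,-1, 60,0,0,0,-1, 60,0,0,0,0, 60,0,0,0,0]'
python3 -c "
from h import *
go([.5257,-.1148,.210],77.7)"
```

```text
clock: 2.35
position: [0.5297, -0.096, 0.2074]
ee_rot: [-2.394, -2.007, 0.012]
force: [0.1, 0.2, -0.4]
width: 0.655
clock 2.35 pos [ 0.5297 -0.096   0.2074] toolx yaw 79.9 tilt -1.000 d [-0.48 -0.02 -0.07] turn 0.37 w 60.1 F [ 0.1  0.2 -0.4] j [ 0.44  0.36 -0.47  1.76  0.17  1.09 -0.26]
```

```bash

python3 -m jog '[60,-0.48,-0.02,0,0.37, 60,0,0,0,0, 60,0,0,0,0]'
python3 -c "
from h import *
go([.5257,-.1148,.1555],77.7)
o=observe();cv2.imwrite('pics/s1.png',cv2.resize(get_image('side')[60:220,260:440,::-1],None,fx=3.5,fy=3.5))"
```

```text
clock: 2.6
position: [0.525, -0.1156, 0.2069]
ee_rot: [-2.444, -1.946, 0.013]
force: [0.7, 0.3, -0.2]
width: 0.653
clock 2.60 pos [ 0.525  -0.1156  0.2069] toolx yaw 77.1 tilt -1.000 d [0.02 0.04 1.28] turn -0.11 w 59.9 F [ 0.7  0.3 -0.2] j [ 0.47  0.36 -0.46  1.76  0.17  1.08 -0.27]
```

View pics/s1.png

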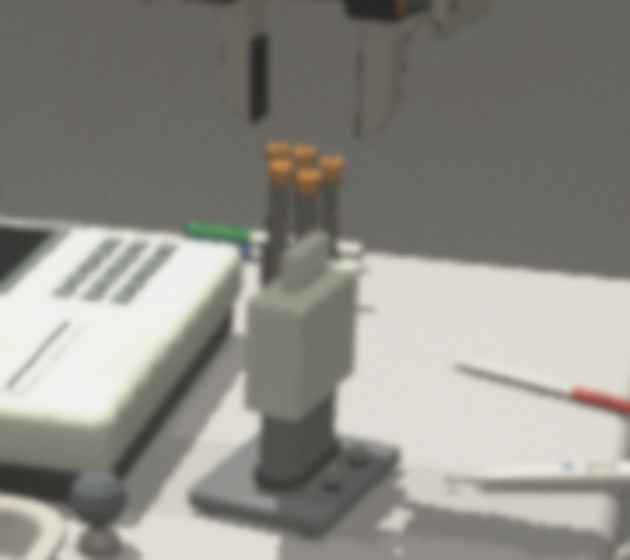

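The fingers, at crop columns 250–380, straddle the rib at 305. I'll descend and grip.

```bash

python3 -m jog '[60,0.02,0.03,0.45,-0.11, 60,0,0,0.4,0, 60,0,0,0.25,0, 60,0,0,0.1,0, 60,0,0,0,0]'
python3 -c "
from h import *
go([.5257,-.1148,.1555],77.7)"
```

```text
clock: 3.07
position: [0.5261, -0.1161, 0.1579]
ee_rot: [-2.442, -1.952, 0.013]
force: [-0.6, 0.6, -0.4]
width: 0.653
clock 3.07 pos [ 0.5261 -0.1161  0.1579] toolx yaw 77.3 tilt -1.000 d [ 0.03 -0.02  0.06] turn -0.07 w 60.0 F [-0.6  0.6 -0.4] j [ 0.45  0.41 -0.45  1.82  0.2   0.98 -0.3 ]
```

```bash

python3 -m jog '[60,0.03,-0.02,0.06,-0.07, 5,0,0,0,0, 5,0,0,0,0, 5,0,0,0,0, 5,0,0,0,0, 5,0,0,0,0, 5,0,0,0,0, 5,0,0,0,0, 5,0,0,0,0]' 15
python3 -m jog '[5,0,0,-0.2,0, 5,0,0,-0.3,0, 5,0,0,-0.4,0, 5,0,0,-0.4,0, 5,0,0,-0.4,0, 5,0,0,-0.4,0, 5,0,0,0,0, 5,0,0,0,0]'
python3 -c "
from h import *
go([.5257,-.1148,.1555],77.7)
for n in('top','side'): cv2.imwrite(f'pics/{n}2.png',get_image(n)[:,:,::-1])
cv2.imwrite('pics/c2.png',np.hstack([cv2.resize(cv2.imread('pics/side2.png')[60:220,280:400],None,fx=3,fy=3),cv2.resize(cv2.imread('pics/top2.png')[140:300,400:540],None,fx=3,fy=3)]))"
```

```text
clock: 3.82
position: [0.5272, -0.1144, 0.1582]
ee_rot: [-2.437, -1.963, 0.009]
force: [0.2, 0.2, 0.9]
width: 0.125
clock: 4.48
position: [0.5277, -0.1146, 0.2489]
ee_rot: [-2.436, -1.963, 0.009]
force: [-0.9, -0.1, 0.0]
width: 0.054
clock 4.48 pos [ 0.5277 -0.1146  0.2489] toolx yaw 77.7 tilt -1.000 d [-0.02 -0.02  2.34] turn 0.01 w 5.0 F [-0.9 -0.1  0. ] j [ 0.47  0.32 -0.46  1.7   0.15  1.17 -0.24]
```

View pics/c2.png

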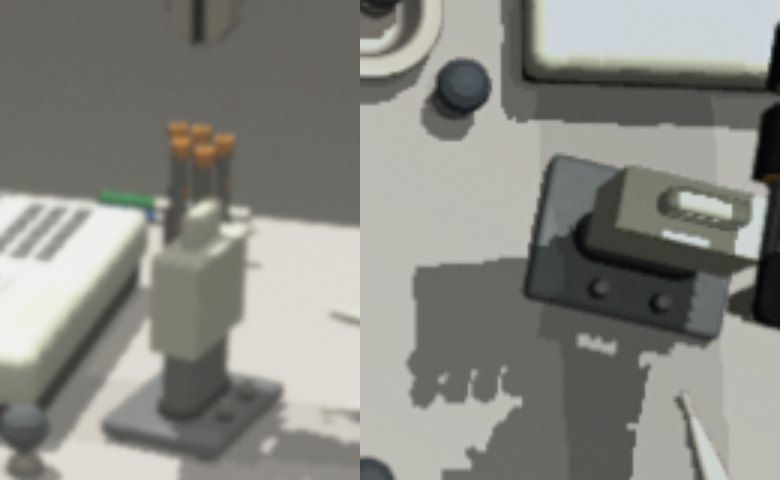

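The grip slipped: the cover is still on the post and seems undisturbed. I'll go deeper, grip harder, and let the fingers settle before lifting.

```bash

python3 -m jog '[40,-0.02,-0.02,0,0, 40,0,0,0,0, 40,0,0,0,0, 40,0,0,0,0, 40,0,0,0.6,0, 40,0,0,0.6,0, 40,0,0,0.5,0, 40,0,0,0.3,0, 40,0,0,0.2,0, 40,0,0,0.06,0, 40,0,0,0,0]'
python3 -c "
from h import *
go([.5257,-.1148,.154],77.7)"
```

```text
clock: 5.5
position: [0.5234, -0.1144, 0.1509]
ee_rot: [-2.432, -1.961, 0.014]
force: [0.4, 0.8, 1.0]
width: 0.435
clock 5.50 pos [ 0.5234 -0.1144  0.1509] toolx yaw 77.7 tilt -1.000 d [ 0.    0.06 -0.08] turn 0.01 w 39.9 F [0.4 0.8 1. ] j [ 0.45  0.41 -0.45  1.83  0.2   0.96 -0.29]
```

```bash

python3 -m jog '[40,0,0.05,-0.07,0, 40,0,0,0,0, 0,0,0,0,0, 0,0,0,0,0, 0,0,0,0,0, 0,0,0,0,0, 0,0,0,0,0, 0,0,0,0,0, 0,0,0,0,0, 0,0,0,0,0]' 35
python3 -m jog '[0,0,0,0,0, 0,0,0,0,0, 0,0,0,0,0, 0,0,0,-0.1,0,0,0,0,-0.1,0,0,0,0,-0.1,0,0,0,0,-0.1,0]' 
python3 -c "
from h import *
go([.5257,-.1148,.154],77.7)"
```

```text
clock: 6.33
position: [0.5281, -0.1151, 0.158]
ee_rot: [-2.436, -1.963, 0.008]
force: [-0.9, -0.5, -1.0]
width: 0.005
clock: 6.92
position: [0.5277, -0.1151, 0.1745]
ee_rot: [-2.435, -1.963, 0.01]
force: [0.5, -0.1, -0.2]
width: 0.006
clock 6.92 pos [ 0.5277 -0.1151  0.1745] toolx yaw 77.7 tilt -1.000 d [-0.01 -0.04  0.51] turn 0.01 w 0.5 F [ 0.5 -0.1 -0.2] j [ 0.46  0.39 -0.45  1.8   0.19  1.01 -0.28]
```

```bash
python3 - <<'E'
from h import *
a=np.radians(-12.3); u=np.array([np.cos(a),np.sin(a),0]); v=np.array([-u[1],u[0],0])
c=np.array([.525,-.1156,.182])
print("tips exp in s1 crop",((proj("side",[c+.03*u,c-.03*u])-[260,60])*3.5).round())
k=np.array([.5257,-.1148,0])
for z in(.127,.150): print(z,((proj("side",[k+u*6e-3*(z>.14)+v*s+[0,0,z] for s in(.022,-.022)]+[k+[0,0,z]])-[260,60])*3.5).round().tolist())
print(((proj("top",[k+[0,0,.150]])-[400,140])*3).round())
for n in('top','side'): cv2.imwrite(f'pics/{n}3.png',get_image(n)[:,:,::-1])
cv2.imwrite('pics/c3.png',np.hstack([cv2.resize(cv2.imread('pics/side3.png')[60:220,280:400],None,fx=3,fy=3),cv2.resize(cv2.imread('pics/top3.png')[140:300,400:540],None,fx=3,fy=3)]))
E
```

```text
tips exp in s1 crop [[256. 178.]
 [358. 195.]]
0.127 [[285.0, 295.0], [317.0, 270.0], [301.0, 282.0]]
0.15 [[276.0, 253.0], [309.0, 229.0], [303.0, 243.0]]
[[350. 204.]]
```

View pics/c3.png

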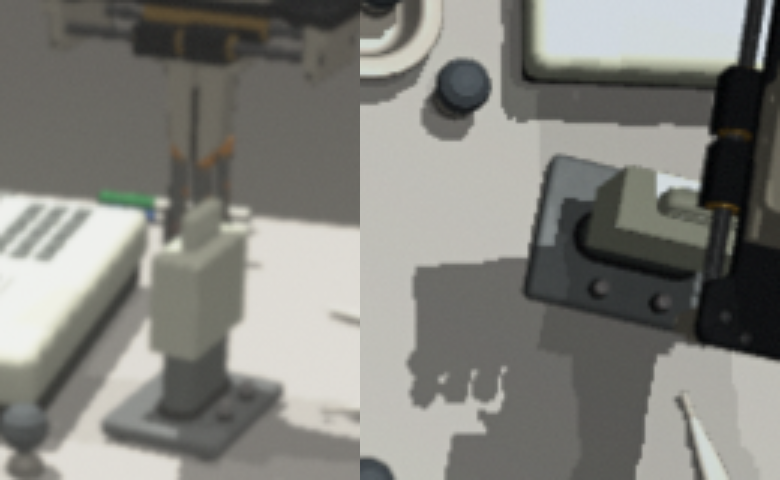

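```bash
python3 - <<'E'
from h import *
print(plane("side",[[333.7,93.7],[365,97.5]],.182).round(3)); print(plane("side",[[345.7,113]],.1495).round(3))
print(plane("side",[[333.7,93.7],[365,97.5]],.21).round(3))
o=observe();print(o)
t=cv2.imread("pics/top3.png"); 
cv2.imwrite("pics/d.png",np.hstack([t[100:340,400:640],cv2.imread("pics/side3.png")[0:240,240:480]]).repeat(1,0))
E
```

```text
[[ 0.578 -0.236  0.182]
 [ 0.511 -0.229  0.182]]
[[ 0.548 -0.215  0.149]]
[[ 0.558 -0.14   0.21 ]
 [ 0.496 -0.134  0.21 ]]
{'clock': 7.0167, 'joints': array([ 0.45915366,  0.39248562, -0.45233953,  1.79648813,  0.1909598 ,
        1.00977543, -0.28142287]), 'dq': array([-0.00179456,  0.0084748 ,  0.00308793,  0.01481805,  0.00428569,
       -0.01487329, -0.00663867]), 'joint_efforts': array([  0.1183836 , -57.76950717,  -5.10369301, -28.47173631,
        -0.15686707,   0.34532427,   0.0646892 ]), 'position': array([ 0.52823281, -0.11518372,  0.17492205]), 'ee_rot': array([-2.43564029, -1.96322765,  0.00820394]), 'force': array([-0.49980272,  0.89517007, -0.80569391]), 'ft_torque': array([-0.00736725, -0.0125449 ,  0.04243819]), 'width': 0.007879504829082661}
```

View pics/d.png

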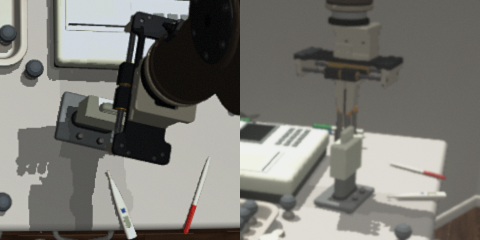

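The fingers closed fully above the rib. By the side view (calibrated against the rib), the fingertips are about 34 mm higher than the reported TCP implies. I'll test this with a guarded descent, fingers open.

```bash

python3 -m jog '[50,0,-0.04,0,0, 50,0,0,0,0, 50,0,0,0,0, 50,0,0,0,0, 50,0,0,0,0, 50,0,0,0,0, 50,0,0,0,0, 50,0,0,0,0, 50,0,0,0.2,0, 50,0,0,0.2,0, 50,0,0,0.2,0, 50,0,0,0.15,0, 50,0,0,0.15,0,50,0,0,0,0]' 20
python3 -c "
from h import *
go([.5257,-.1148,.120],77.7)
for n in('top','side'): cv2.imwrite(f'pics/{n}4.png',get_image(n)[:,:,::-1])
cv2.imwrite('pics/c4.png',np.hstack([cv2.resize(cv2.imread('pics/side4.png')[50:200,270:410],None,fx=4,fy=4,interpolation=2)]))"
```

```text
clock: 8.18
position: [0.525, -0.1145, 0.1339]
ee_rot: [-2.435, -1.962, 0.01]
force: [-0.2, -0.2, -0.3]
width: 0.543
clock 8.18 pos [ 0.525  -0.1145  0.1339] toolx yaw 77.7 tilt -1.000 d [-0.    0.02  0.35] turn 0.01 w 49.8 F [-0.2 -0.2 -0.3] j [ 0.45  0.43 -0.44  1.85  0.22  0.92 -0.31]
```

View pics/c4.png

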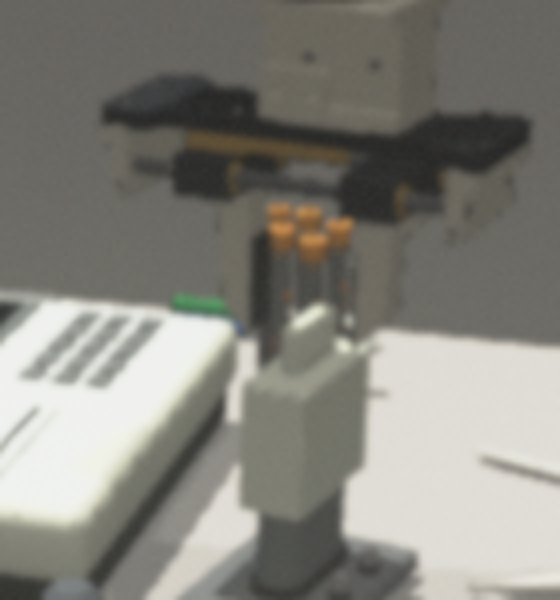

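```bash
python3 - <<'E'
from h import *
a=np.radians(-12.3); u=np.array([np.cos(a),np.sin(a),0]); v=np.array([-u[1],u[0],0])
for y,z in((-.115,.216),(-.115,.25),(-.115,.27),(-.215,.216),(-.165,.23)):
    c=np.array([.528,y,z]); print(y,z,(proj("top",[c-.095*u+.0375*v,c-.095*u-.0375*v])-[400,100]).round().tolist())
print(plane("side",[[333.7,132],[363.7,133.7]],.109).round(3),plane("side",[[333.7,132],[363.7,133.7]],.142).round(3))
E
```

```text
-0.115 0.216 [[94.0, 159.0], [146.0, 171.0]]
-0.115 0.25 [[101.0, 157.0], [156.0, 169.0]]
-0.115 0.27 [[105.0, 156.0], [162.0, 168.0]]
-0.215 0.216 [[165.0, 159.0], [216.0, 170.0]]
-0.165 0.23 [[133.0, 158.0], [186.0, 170.0]]
[[ 0.57  -0.206  0.109]
 [ 0.508 -0.214  0.109]] [[ 0.551 -0.115  0.142]
 [ 0.493 -0.122  0.142]]
```

Both views agree: xy is right and the reported z is about 33 mm too low. I'll go down a further 12 mm and grip.

```bash

python3 -m jog '[50,0,0.02,0.15,0, 50,0,0,0.1,0, 50,0,0,0.05,0, 50,0,0,0,0, 50,0,0,0,0]' 20
python3 -m jog '[0,0,0,0,0, 0,0,0,0,0, 0,0,0,0,0, 0,0,0,0,0, 0,0,0,0,0, 0,0,0,0,0, 0,0,0,0,0, 0,0,0,0,0,0,0,0,0,0]' 20
python3 -c "
from h import *
go([.5257,-.1148,.120],77.7)"
```

```text
clock: 8.7
position: [0.5273, -0.1147, 0.1227]
ee_rot: [-2.437, -1.964, 0.007]
force: [-0.1, -1.1, 0.3]
width: 0.545
clock: 9.45
position: [0.5273, -0.1147, 0.1235]
ee_rot: [-2.437, -1.964, 0.006]
force: [-0.1, 0.6, -1.1]
width: 0.127
clock 9.45 pos [ 0.5273 -0.1147  0.1235] toolx yaw 77.7 tilt -1.000 d [-0.01 -0.04  0.09] turn 0.00 w 11.6 F [-0.1  0.6 -1.1] j [ 0.44  0.45 -0.44  1.86  0.23  0.9  -0.32]
```

```bash

python3 -m jog '[0,0,0,0,0, 0,0,0,0,0, 0,0,0,-0.1,0, 0,0,0,-0.2,0, 0,0,0,-0.3,0, 0,0,0,-0.3,0, 0,0,0,-0.3,0, 0,0,0,-0.3,0, 0,0,0,-0.3,0, 0,0,0,-0.2,0, 0,0,0,-0.2,0, 0,0,0,0,0]' 20
python3 -c "
from h import *
go([.5257,-.1148,.120],77.7)
for n in('top','side'): cv2.imwrite(f'pics/{n}5.png',get_image(n)[:,:,::-1])
cv2.imwrite('pics/c5.png',np.hstack([cv2.resize(cv2.imread('pics/side5.png')[50:215,275:405],None,fx=3,fy=3,interpolation=2),cv2.resize(cv2.imread('pics/top5.png')[150:315,420:550],None,fx=3,fy=3,interpolation=2)]))"
```

```text
clock: 10.45
position: [0.5284, -0.1149, 0.22]
ee_rot: [-2.436, -1.965, 0.005]
force: [0.8, -0.4, -0.8]
width: 0.13
clock 10.45 pos [ 0.5284 -0.1149  0.22  ] toolx yaw 77.8 tilt -1.000 d [-0.02 -0.04  2.5 ] turn 0.01 w 11.9 F [ 0.8 -0.4 -0.8] j [ 0.47  0.35 -0.46  1.74  0.16  1.1  -0.26]
```

View pics/c5.png

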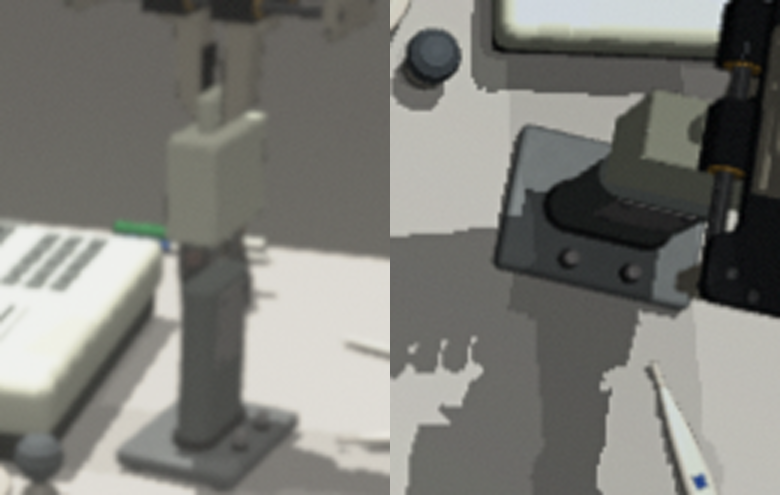

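The cover is off and held. The strip, at crop (228,310), is on the robot-facing (-x) face, so tester yaw is about -12°, not 168°. I'll set the cover down on the -y side.

```bash

python3 -m jog '[0,0,0,-0.2,0, 0,-0.5,-0.05,0,0, 0,-0.6,-0.05,0,0, 0,-0.6,0,0,0, 0,-0.6,0,0,0,0,-0.5,0,0,0, 0,-0.2,0,0,0, 0,0,0,0,0, 0,0,0,0,0]'
python3 -c "
from h import *
go([.505,-.235,.064],77.7)"
```

```text
clock: 11.3
position: [0.4955, -0.2331, 0.2238]
ee_rot: [-2.425, -1.965, 0.011]
force: [0.7, 0.2, -0.4]
width: 0.131
clock 11.30 pos [ 0.4955 -0.2331  0.2238] toolx yaw 78.0 tilt -1.000 d [-0.03  0.32  3.99] turn 0.06 w 12.0 F [ 0.7  0.2 -0.4] j [ 0.66  0.36 -0.42  1.71  0.15  1.13 -0.01]
```

```bash

python3 -m jog '[0,0,0.3,0,0, 0,0,0,0.4,0, 0,0,0,0.5,0, 0,0,0,0.5,0, 0,0,0,0.5,0, 0,0,0,0.5,0, 0,0,0,0.4,0, 0,0,0,0.3,0, 0,0,0,0.2,0, 0,0,0,0.1,0, 0,0,0,0,0, 0,0,0,0,0]'
python3 -c "
from h import *
go([.505,-.235,.064],77.7)"
```

```text
clock: 12.3
position: [0.5129, -0.2127, 0.0841]
ee_rot: [-2.401, -1.989, -0.004]
force: [-1.1, 0.3, 0.2]
width: 0.128
clock 12.30 pos [ 0.5129 -0.2127  0.0841] toolx yaw 79.3 tilt -1.000 d [-0.59 -0.08  0.49] turn 0.26 w 11.7 F [-1.1  0.3  0.2] j [ 0.59  0.52 -0.39  1.85  0.24  0.84 -0.11]
```

```bash

python3 -m jog '[0,-0.3,-0.05,0,0.15, 0,-0.3,0,0,0.1, 0,-0.1,0,0,0, 0,0,0,0.15,0, 0,0,0,0.1,0, 0,0,0,0.05,0,0,0,0,0,0]'
python3 -c "
from h import *
go([.505,-.235,.062],77.7)"
```

```text
clock: 12.88
position: [0.506, -0.245, 0.0737]
ee_rot: [-2.437, -1.953, -0.006]
force: [-0.1, -0.0, -0.7]
width: 0.129
clock 12.88 pos [ 0.506  -0.245   0.0737] toolx yaw 77.4 tilt -1.000 d [ 0.23 -0.08  0.3 ] turn -0.05 w 11.8 F [-0.1 -0.  -0.7] j [ 0.63  0.54 -0.37  1.85  0.24  0.81 -0.08]
```

Position is fine. I'll lower in small steps until contact shows.

```bash

for i in 1 ; do python3 -m jog '[0,0,0,0.1,0, 0,0,0,0.08,0, 0,0,0,0,0]'; python3 -m jog '[0,0,0,0.06,0, 0,0,0,0.03,0, 0,0,0,0,0]';python3 -m jog '[0,0,0,0.04,0, 0,0,0,0,0]'; done
```

```text
clock: 13.13
position: [0.506, -0.244, 0.0655]
ee_rot: [-2.435, -1.954, -0.006]
force: [-0.7, 0.3, -0.9]
width: 0.126
clock: 13.38
position: [0.5063, -0.2431, 0.0617]
ee_rot: [-2.434, -1.955, -0.007]
force: [-1.5, -0.5, 3.4]
width: 0.133
clock: 13.55
position: [0.507, -0.2427, 0.0618]
ee_rot: [-2.435, -1.957, -0.008]
force: [0.2, 0.5, -0.2]
width: 0.128
```

Touchdown was at 0.0617 (expected 0.062). Now I'll release, lift, and travel to the clamp.

```bash

python3 -m jog '[20,0,0,0,0, 30,0,0,0,0, 40,0,0,0,0, 40,0,0,0,0, 40,0,0,-0.2,0, 40,0,0,-0.5,0, 40,0,0,-0.7,0, 40,0,0,-0.7,0, 40,0,0,-0.7,0,40,0,0,-0.7,0, 40,0,0,0,0]'
python3 -c "
from h import *
go([.484,.1855,.18],69.4)"
```

```text
clock: 14.47
position: [0.5069, -0.244, 0.2087]
ee_rot: [-2.429, -1.956, -0.006]
force: [0.2, 1.1, -0.2]
width: 0.432
clock 14.47 pos [ 0.5069 -0.244   0.2087] toolx yaw 77.7 tilt -1.000 d [10.35 -2.84  0.94] turn 1.38 w 39.6 F [ 0.2  1.1 -0.2] j [ 0.67  0.39 -0.42  1.7   0.16  1.1  -0.01]
```

```bash

python3 -m jog '[55,0.5,-0.15,0,0, 55,0.9,-0.25,0,0, 55,0.9,-0.25,0,0, 55,0.9,-0.25,0,0, 55,0.9,-0.25,0,0, 55,0.9,-0.25,0,0, 55,0.9,-0.25,0,0, 55,0.9,-0.25,0,0, 55,0.9,-0.25,0,0, 55,0.9,-0.25,0,0, 55,0.7,-0.2,0,0.7, 55,0.4,-0.1,0,0.6, 55,0,0,0,0,55,0,0,0,0]'
python3 -c "
from h import *
go([.484,.1855,.08],69.4)"
```

```text
clock: 15.63
position: [0.4853, 0.1735, 0.2219]
ee_rot: [-2.573, -1.776, -0.014]
force: [-0.3, -0.5, -0.5]
width: 0.599
clock 15.63 pos [0.4853 0.1735 0.2219] toolx yaw 69.2 tilt -1.000 d [ 0.21 -0.11  3.55] turn -0.03 w 55.0 F [-0.3 -0.5 -0.5] j [ 0.01  0.31 -0.57  1.8   0.17  1.07 -0.98]
```

```bash

python3 -m jog '[55,0.21,-0.11,0,0, 55,0,0,0.5,0, 55,0,0,0.6,0, 55,0,0,0.6,0, 55,0,0,0.6,0, 55,0,0,0.5,0, 55,0,0,0.3,0, 55,0,0,0.1,0, 55,0,0,0,0,55,0,0,0,0]'
python3 - <<'E'
from h import *
go([.484,.1855,.04],69.4)
# cover check, top & side: brightness blob of cover top at z~.065/.088
t=get_image('top');s=get_image('side');cv2.imwrite('pics/top6.png',t[:,:,::-1]);cv2.imwrite('pics/side6.png',s[:,:,::-1])
a=np.radians(-12.5); u=np.array([np.cos(a),np.sin(a),0]); v=np.array([-u[1],u[0],0]);c=np.array([.5065,-.243,0])
print("expected cover-top centre px",proj("top",[c+[0,0,.065],c]).round(),proj("side",[c+[0,0,.065],c]).round())
E
```

```text
clock: 16.47
position: [0.4874, 0.1778, 0.0908]
ee_rot: [-2.581, -1.772, -0.017]
force: [0.6, 0.5, 0.3]
width: 0.595
clock 16.47 pos [0.4874 0.1778 0.0908] toolx yaw 68.9 tilt -1.000 d [ 0.13 -0.14  1.27] turn -0.08 w 54.7 F [0.6 0.5 0.3] j [-0.06  0.47 -0.51  1.95  0.3   0.79 -1.11]
expected cover-top centre px [[577. 229.]
 [562. 234.]] [[366. 149.]
 [364. 177.]]
```

```bash

python3 -m jog '[55,0.13,-0.14,0,-0.08, 55,0,0,0.4,0, 55,0.02,-0.02,0.4,0, 55,0.02,-0.02,0.3,0, 55,0,0,0.1,0, 55,0,0,0,0,55,0,0,0,0]'
python3 - <<'E'
from h import *
go([.484,.1855,.004],69.4)
t0=cv2.imread('pics/top0.png').astype(int);t=cv2.imread('pics/top6.png').astype(int)
box=(540,190,625,260)
m=np.zeros(t.shape[:2],np.uint8); d=np.abs(t-t0).max(2)>25; m[190:260,540:625]=d[190:260,540:625]
n,l,st,c=cv2.connectedComponentsWithStats(m); i=1+np.argmax(st[1:,4]); print("cover change blob",st[i],c[i].round(1))
E
```

```text
clock: 17.15
position: [0.4871, 0.1933, 0.0486]
ee_rot: [-2.573, -1.788, -0.038]
force: [0.2, 0.6, 0.2]
width: 0.603
clock 17.15 pos [0.4871 0.1933 0.0486] toolx yaw 69.6 tilt -1.000 d [-0.24 -0.01  1.11] turn 0.04 w 55.3 F [0.2 0.6 0.2] j [-0.11  0.53 -0.48  1.99  0.36  0.69 -1.17]
cover change blob [ 540  190   85   70 5783] [582.3 224.1]
```

```bash

python3 -m jog '[55,-0.2,0,0,0, 55,0,0,0.3,0, 55,0,0,0.3,0, 55,0,0,0.15,0, 55,0,0,0.05,0,55,0,0,0,0]'
python3 - <<'E'
from h import *
go([.484,.1855,.0],69.4)
s=get_image('side');cv2.imwrite('pics/side7.png',s[:,:,::-1]);t=cv2.imread('pics/top6.png')
cv2.imwrite('pics/c7.png',np.hstack([cv2.resize(s[200:300,290:400,::-1],None,fx=4,fy=4,interpolation=2),cv2.resize(t[180:280,520:620],None,fx=4,fy=4,interpolation=2)]))
E
```

```text
clock: 17.65
position: [0.4867, 0.1855, 0.0185]
ee_rot: [-2.575, -1.789, -0.047]
force: [0.8, -1.0, 0.5]
width: 0.599
clock 17.65 pos [0.4867 0.1855 0.0185] toolx yaw 69.6 tilt -1.000 d [-0.04 -0.07  0.46] turn 0.03 w 55.0 F [ 0.8 -1.   0.5] j [-0.13  0.56 -0.45  2.02  0.4   0.61 -1.2 ]
```

View pics/c7.png

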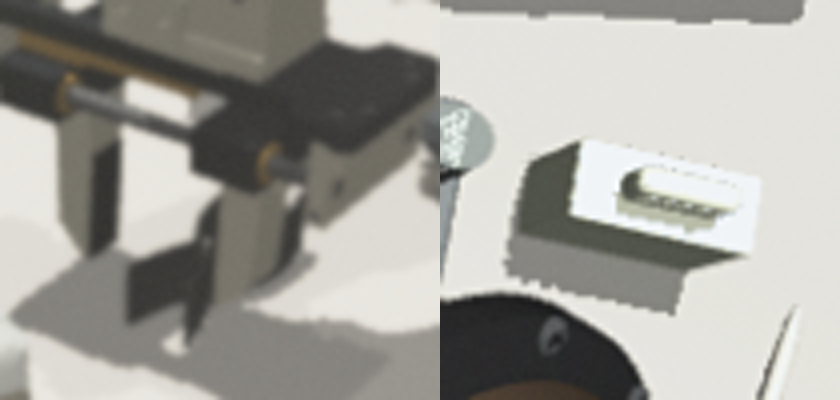

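```bash

python3 - <<'E'
from h import *
for z in(.01,.02,.03,.04): print(z,plane("side",[[313.7,264],[351,276]],z).round(4).tolist())
a=np.radians(-20.6); u=np.array([np.cos(a),np.sin(a)]); print(np.array([.4867,.1855])+.03*u,np.array([.4867,.1855])-.03*u)
E
```

```text
0.01 [[0.5206, 0.1551, 0.01], [0.4544, 0.1749, 0.01]]
0.02 [[0.5167, 0.1709, 0.02], [0.4518, 0.1903, 0.02]]
0.03 [[0.5129, 0.1867, 0.03], [0.4492, 0.2057, 0.03]]
0.04 [[0.5091, 0.2025, 0.04], [0.4466, 0.2212, 0.04]]
[0.51478179 0.17494475] [0.45861821 0.19605525]
```

```bash

python3 -m jog '[55,-0.02,-0.06,0.2,0, 55,0,0,0.15,0, 55,0,0,0.08,0, 55,0,0,0,0]'
python3 -m jog '[55,0,0,0.05,0, 55,0,0,0.03,0, 55,0,0,0,0]'
python3 - <<'E'
from h import *
go([.484,.1855,-.004],69.4)
E
```

```text
clock: 18.03
position: [0.485, 0.1864, 0.0006]
ee_rot: [-2.575, -1.789, -0.049]
force: [-0.8, 0.0, 0.9]
width: 0.602
clock: 18.28
position: [0.4849, 0.1867, -0.0032]
ee_rot: [-2.574, -1.789, -0.049]
force: [0.4, -0.6, 0.5]
width: 0.599
clock 18.28 pos [ 0.4849  0.1867 -0.0032] toolx yaw 69.6 tilt -1.000 d [-0.04 -0.01  0.02] turn 0.04 w 55.0 F [ 0.4 -0.6  0.5] j [-0.15  0.6  -0.42  2.04  0.43  0.56 -1.23]
```

```bash

python3 -m jog '[55,-0.03,0,0,0.04, 0,0,0,0,0, 0,0,0,0,0, 0,0,0,0,0, 0,0,0,0,0, 0,0,0,0,0, 0,0,0,0,0, 0,0,0,0,0, 0,0,0,0,0, 0,0,0,0,0, 0,0,0,0,0]' 25
python3 -m jog '[0,0,0,0,0, 0,0,0,0,0, 0,0,0,-0.1,0, 0,0,0,-0.2,0, 0,0,0,-0.3,0, 0,0,0,-0.4,0, 0,0,0,-0.4,0, 0,0,0,-0.4,0, 0,0,0,-0.4,0, 0,0,0,-0.2,0, 0,0,0,0,0]' 25
python3 - <<'E'
from h import *
go([.484,.1855,-.004],69.4)
E
```

```text
clock: 19.2
position: [0.485, 0.1855, -0.0026]
ee_rot: [-2.579, -1.783, -0.05]
force: [-0.3, 0.2, -0.2]
width: 0.218
clock: 20.12
position: [0.4813, 0.1834, 0.1012]
ee_rot: [-2.577, -1.785, -0.048]
force: [-0.1, -0.8, -0.8]
width: 0.214
clock 20.12 pos [0.4813 0.1834 0.1012] toolx yaw 69.4 tilt -1.000 d [-0.    0.01  2.63] turn 0.00 w 19.6 F [-0.1 -0.8 -0.8] j [-0.06  0.44 -0.53  1.97  0.3   0.78 -1.11]
```

Width is 19.6 mm, so the clamp is squeezed open, and it is lifted. Next: move to a standoff on the tester's +y side, aligned with it.

```bash

python3 -m jog '[0,0,0,0,-0.7, 0,0,0,0,-0.7, 0,0,0,0,0, 0,0,0,0,0]' 25
python3 - <<'E'
from h import *
go([.5567,.0279,.080],77.7)
E
```

```text
clock: 20.45
position: [0.4812, 0.183, 0.1012]
ee_rot: [-2.438, -1.975, -0.05]
force: [-0.1, 0.5, -1.1]
width: 0.219
clock 20.45 pos [0.4812 0.183  0.1012] toolx yaw 78.0 tilt -0.999 d [-3.41  2.64  0.48] turn 0.05 w 20.1 F [-0.1  0.5 -1.1] j [-0.03  0.45 -0.57  1.97  0.32  0.78 -0.98]
```

```bash

python3 -m jog '[0,-0.2,0.3,0,0, 0,-0.3,0.4,0,0, 0,-0.4,0.4,0,0, 0,-0.4,0.4,0,0, 0,-0.4,0.4,0,0, 0,-0.4,0.4,0,0, 0,-0.3,0.1,0,0, 0,-0.2,0,0,0, 0,-0.1,0,0,0, 0,0,0,0,0, 0,0,0,0,0]'
python3 - <<'E'
from h import *
go([.5567,.0279,.080],77.7)
E
```

```text
clock: 21.37
position: [0.549, 0.0542, 0.0945]
ee_rot: [-2.448, -1.952, -0.04]
force: [-1.2, -0.1, -1.2]
width: 0.218
clock 21.37 pos [0.549  0.0542 0.0945] toolx yaw 77.1 tilt -1.000 d [-0.61  0.33  0.35] turn -0.09 w 20.0 F [-1.2 -0.1 -1.2] j [ 0.21  0.51 -0.54  1.88  0.32  0.83 -0.71]
```

```bash

python3 -m jog '[0,-0.2,0.17,0.15,-0.09, 0,-0.1,0.1,0.15,0, 0,-0.05,0.05,0.05,0, 0,0,0,0,0, 0,0,0,0,0]'
python3 - <<'E'
from h import *
go([.5567,.0279,.080],77.7)
t=get_image('top')[:,:,::-1].copy();cv2.imwrite('pics/top8.png',t)
s=get_image('side')[:,:,::-1];cv2.imwrite('pics/side8.png',s)
cv2.imwrite('pics/c8.png',cv2.resize(t[160:260,390:540],None,fx=5,fy=5,interpolation=cv2.INTER_CUBIC))
E
```

```text
clock: 21.78
position: [0.5585, 0.0402, 0.0789]
ee_rot: [-2.433, -1.97, -0.041]
force: [0.1, -0.3, -0.6]
width: 0.218
clock 21.78 pos [0.5585 0.0402 0.0789] toolx yaw 78.0 tilt -1.000 d [-0.31  0.02 -0.04] turn 0.05 w 20.0 F [ 0.1 -0.3 -0.6] j [ 0.23  0.54 -0.53  1.87  0.34  0.8  -0.68]
```

View pics/c8.png

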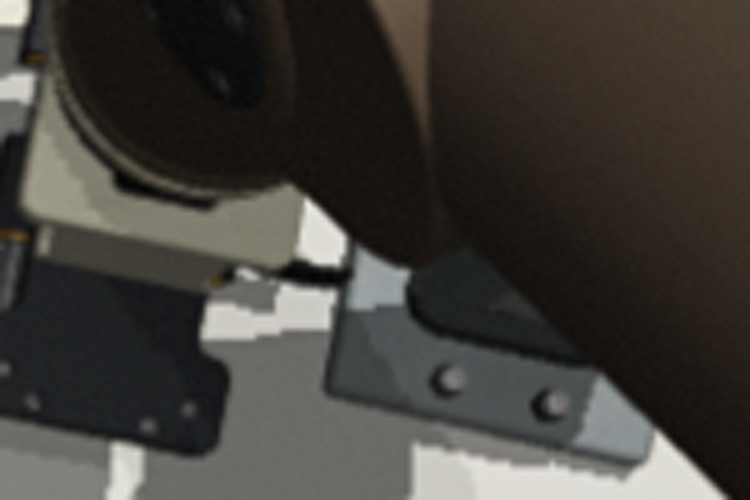

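Now 12 pictures viewed. The crop shows the plate jaw at about (350,270), just short of the post's rounded end at (410,290). From here I check numerically, first fitting the post's top face in the earlier unobstructed top image.

```bash

python3 - <<'E'
from h import *
t=cv2.imread('pics/top6.png')
a=np.radians(-12.3); u=np.array([np.cos(a),np.sin(a),0]); v=np.array([-u[1],u[0],0]); c=np.array([.5256,-.1148,.124])
L=np.linspace(-.05,.05,41); q=proj("top",[c+s*v for s in L]); print("along v (mm:grey)",[(round(s*1000),int(t[int(round(y)),int(round(x))].mean())) for s,(x,y) in zip(L,q)])
for w in(-.015,0,.015):
    L=np.linspace(-.03,.03,31); q=proj("top",[c+w*v+s*u for s in L]); print("along u at v",w,[(round(s*1000),int(t[int(round(y)),int(round(x))].mean())) for s,(x,y) in zip(L,q)])
# plate-arm segment in top8 vs prediction
for z in (.105,.11): print(plane("top",[[446,213],[459,215.4]],z).round(4).tolist())
g=np.array([.5585,.0402,.11]); b=np.radians(78); X=np.array([np.cos(b),np.sin(b),0]); Y=np.array([X[1],-X[0],0])
print("rel. to grasp: along clamp(-x), lateral", [((p-g)@-X*1000).round(1).tolist()+((p-g)@Y*1000).round(1).tolist() if 0 else [round(float((p-g)@-X)*1000,1),round(float((p-g)@Y)*1000,1)] for p in plane("top",[[446,213],[459,215.4]],.11)])
t8=cv2.imread('pics/top8.png').mean(2).astype(int); print(t8[209:226:1,440:482:2])
E
```

```text
along v (mm:grey) [(-50, 213), (-48, 226), (-45, 225), (-42, 226), (-40, 226), (-38, 226), (-35, 197), (-32, 169), (-30, 169), (-28, 169), (-25, 169), (-23, 190), (-20, 229), (-18, 208), (-15, 224), (-13, 173), (-10, 173), (-8, 171), (-5, 170), (-3, 170), (0, 170), (2, 170), (5, 171), (8, 171), (10, 172), (12, 192), (15, 179), (18, 241), (20, 225), (22, 92), (25, 91), (27, 92), (30, 92), (32, 93), (35, 49), (38, 32), (40, 120), (42, 161), (45, 167), (48, 165), (50, 166)]
along u at v -0.015 [(-30, 157), (-28, 159), (-26, 158), (-24, 158), (-22, 153), (-20, 107), (-18, 38), (-16, 57), (-14, 106), (-12, 91), (-10, 189), (-8, 205), (-6, 210), (-4, 208), (-2, 206), (0, 224), (2, 225), (4, 216), (6, 227), (8, 182), (10, 169), (12, 156), (14, 198), (16, 226), (18, 226), (20, 225), (22, 226), (24, 226), (26, 225), (28, 226), (30, 226)]
along u at v 0 [(-30, 33), (-28, 36), (-26, 34), (-24, 40), (-22, 47), (-20, 51), (-18, 51), (-16, 51), (-14, 62), (-12, 161), (-10, 172), (-8, 171), (-6, 170), (-4, 170), (-2, 170), (0, 170), (2, 170), (4, 172), (6, 171), (8, 170), (10, 170), (12, 159), (14,
[... 1440 characters left out ...]
4 194 202 200 201 169 173  55 126 159 158 157 155 130  27  34
   31  32  32]
 [105 104 112 202 200 202 201 201 198  54 134 158 158 154 156 131  16  31
   33  35  33]
 [103 102 110 200 198 199 199 201 180  54 137 159 152 141 142 119  13  28
   32  33  33]
 [116 104 112 200 199 199 199 202 121  53 121 142 132  85  86  81  15  30
   33  33  34]
 [160 142 146 201 200 199 199 201 112  43  72  86  85  79  80  80  19  22
   35  33  31]
 [197 199 197 201 200 200 199 202 111  45  65  77  81  81  82  82  41  19
   29  32  34]
 [201 202 202 201 200 201 199 202 108  48  68  72  82  81  82  82  71  20
   21  33  31]
 [202 200 201 185 180 180 181 182  94  52  69  70  81  82  83  83  82  47
   18  20  26]]
```

```bash

python3 -m jog '[0,-0.15,0.06,0,0.05, 0,-0.15,0,0,0, 0,-0.15,0,0,0, 0,-0.1,0,0,0, 0,0,0,0,0, 0,0,0,0,0]'
python3 - <<'E'
from h import *
go([.5478,-.0203,.078],77.7)
E
```

```text
clock: 22.38
position: [0.5559, 0.0159, 0.0791]
ee_rot: [-2.439, -1.964, -0.042]
force: [0.8, 1.0, -0.8]
width: 0.217
clock 22.38 pos [0.5559 0.0159 0.0791] toolx yaw 77.7 tilt -1.000 d [-0.93 -0.01  0.  ] turn -0.00 w 19.9 F [ 0.8  1.  -0.8] j [ 0.27  0.53 -0.53  1.88  0.34  0.8  -0.64]
```

```bash

python3 - <<'E'
from h import *
t=get_image('top').mean(2).astype(int); cv2.imwrite('pics/top9.png',t)
o=observe();g=o["position"].copy();g[2]=.1085; b=np.radians(77.7); X=np.array([np.cos(b),np.sin(b),0]); Y=np.array([X[1],-X[0],0])
print("bar px at lateral -17,-21,-23 along 84:",proj("top",[g-.084*X+l*Y for l in(-.017,-.021,-.023)]).round(1).tolist())
print(t[207:224,456:486:2])
for s in(.06,.066,.072,.078,.084,.090): # lateral profile
    L=np.arange(-32,-9,1.5); q=proj("top",[g-s*X+l*1e-3*Y for l in L]); im=cv2.remap(t.astype(np.float32),q[:,0].astype(np.float32)[None],q[:,1].astype(np.float32)[None],1)[0]; print(s,[(float(l),int(k)) for l,k in zip(L,im)])
E
```

```text
bar px at lateral -17,-21,-23 along 84: [[475.6, 215.1], [475.2, 217.6], [474.9, 218.8]]
[[120 117 116 116 117 116 132 155 153 151 138 113  25  17  18]
 [120 116 116 117 117 117 138 152 153 144 137 136  58  20  18]
 [121 118 118 118 117 114 146 156 152 136 133 117  74  20  19]
 [117 117 118 117 116 115 147 154 145 134 108  46  37  23  17]
 [115 116 118 117 116 114 151 152 148 109  44  32  29  27  19]
 [117 117 118 117 118 117 150 151 141  52  34  33  31  31  26]
 [105 114 115 118 119 109 144 153 116  33  33  29  30  30  29]
 [ 74  94 105 113 110  60 103 136  62  33  33  31  32  32  33]
 [ 61  54  67  88  72  24  33  46  27  25  30  31  31  31  31]
 [110  24  43  48  19   9  15  18  21  21  28  30  30  34  32]
 [173  37  23  24  13   9   6   9  11  12  29  32  32  34  31]
 [111  51  46  75  52  25  23  15  12  19  31  30  32  31  32]
 [101  49  66 136 116  75  71  61  13  31  32  31  32  33  31]
 [101  46  92 141 135 120 122 112  14  31  29  34  33  30  32]
 [100  53 113 126 113  69  72  70  18  27  33  33  31  30  31]
 [ 99  44  67  71  69  62  64  68  21  21  31  31  33  31  31]
 [ 
[... 789 characters left out ...]
6.0, 51), (-24.5, 20), (-23.0, 10), (-21.5, 10), (-20.0, 20), (-18.5, 30), (-17.0, 57), (-15.5, 95), (-14.0, 120), (-12.5, 135), (-11.0, 140), (-9.5, 143)]
0.084 [(-32.0, 36), (-30.5, 20), (-29.0, 20), (-27.5, 25), (-26.0, 29), (-24.5, 31), (-23.0, 31), (-21.5, 28), (-20.0, 22), (-18.5, 24), (-17.0, 28), (-15.5, 32), (-14.0, 32), (-12.5, 33), (-11.0, 38), (-9.5, 67)]
0.09 [(-32.0, 19), (-30.5, 24), (-29.0, 30), (-27.5, 31), (-26.0, 31), (-24.5, 32), (-23.0, 32), (-21.5, 31), (-20.0, 31), (-18.5, 30), (-17.0, 31), (-15.5, 31), (-14.0, 31), (-12.5, 30), (-11.0, 30), (-9.5, 29)][ WARN:0@1.389] global loadsave.cpp:1063 imwrite_ Unsupported depth image for selected encoder is fallbacked to CV_8U.
```

The plate jaw's inner edge is at lateral -17 mm near the tip, as predicted, so the clamp is centred. Advancing slowly.

```bash

python3 -m jog '[0,-0.12,-0.01,0,0, 0,-0.12,0,0,0, 0,-0.12,0,0,0, 0,0,0,0,0]'
python3 -c "
from h import *
go([.5473,-.0203,.078],77.7)"
python3 -m jog '[0,-0.12,0,0,0, 0,-0.1,0,0,0, 0,-0.05,0,0,0, 0,0,0,0,0, 0,0,0,0,0]'
python3 -c "
from h import *
go([.5473,-.0203,.078],77.7)"
```

```text
clock: 22.77
position: [0.5522, 0.0011, 0.0788]
ee_rot: [-2.438, -1.965, -0.042]
force: [0.3, -0.1, -0.9]
width: 0.219
clock 22.77 pos [0.5522 0.0011 0.0788] toolx yaw 77.7 tilt -1.000 d [-0.55 -0.01  0.  ] turn 0.01 w 20.1 F [ 0.3 -0.1 -0.9] j [ 0.3   0.53 -0.53  1.89  0.33  0.79 -0.61]
clock: 23.18
position: [0.5495, -0.0112, 0.0784]
ee_rot: [-2.439, -1.964, -0.042]
force: [-0.4, -0.1, -0.7]
width: 0.218
clock 23.18 pos [ 0.5495 -0.0112  0.0784] toolx yaw 77.7 tilt -1.000 d [-0.23 -0.01  0.  ] turn -0.00 w 20.0 F [-0.4 -0.1 -0.7] j [ 0.32  0.53 -0.53  1.89  0.33  0.79 -0.59]
```

```bash

python3 -m jog '[0,-0.1,0,0,0, 0,-0.08,0,0,0, 0,-0.04,0,0,0, 0,0,0,0,0, 0,0,0,0,0, 0,0,0,0,0, 0,0,0,0,0, 0,0,0,0,0, 0,0,0,0,0]'
python3 - <<'E'
from h import *
go([.5473,-.0203,.078],77.7)
t=get_image('top').mean(2); a=cv2.imread('pics/top6.png').mean(2)
# base's front-edge (shadow-free screws) shift check: phase correlation of screw region vs. earlier view
b=cv2.imread('pics/top8.png').mean(2)
r=np.s_[228:256,456:508]; print("base shift px vs before approach",cv2.phaseCorrelate(np.float64(b[r]),np.float64(t[r])))
o=observe();g=o["position"].copy();g[2]=.1085; w=np.radians(77.7); X=np.array([np.cos(w),np.sin(w),0]); Y=np.array([X[1],-X[0],0])
for s in(.05,.056,.062,.068,.074,.080,.084,.088,.094):
    L=np.arange(-32,-6,1.5); q=proj("top",[g-s*X+l*1e-3*Y for l in L]).astype(np.float32); print(s,[(float(l),int(k)) for l,k in zip(L,cv2.remap(t.astype(np.float32),q[:,:1].T.copy(),q[:,1:].T.copy(),1)[0])])
c=np.array([.5260,-.1149]);d=(g[:2]-c); print("grasp in tester u,v mm",d@Y[:2]*1e3,d@X[:2]*1e3)
E
```

```text
clock: 23.93
position: [0.5476, -0.0199, 0.0782]
ee_rot: [-2.438, -1.965, -0.043]
force: [-0.3, 0.5, -0.3]
width: 0.219
clock 23.93 pos [ 0.5476 -0.0199  0.0782] toolx yaw 77.8 tilt -1.000 d [-0.01 -0.01  0.  ] turn 0.01 w 20.1 F [-0.3  0.5 -0.3] j [ 0.34  0.53 -0.53  1.9   0.33  0.79 -0.58]
base shift px vs before approach ((1.569715004661969, -0.3267690394795224), 0.4317696296493855)
0.05 [(-32.0, 23), (-30.5, 28), (-29.0, 41), (-27.5, 51), (-26.0, 55), (-24.5, 55), (-23.0, 64), (-21.5, 86), (-20.0, 106), (-18.5, 110), (-17.0, 110), (-15.5, 111), (-14.0, 111), (-12.5, 111), (-11.0, 110), (-9.5, 107), (-8.0, 98), (-6.5, 81)]
0.056 [(-32.0, 14), (-30.5, 21), (-29.0, 28), (-27.5, 29), (-26.0, 29), (-24.5, 43), (-23.0, 61), (-21.5, 86), (-20.0, 104), (-18.5, 110), (-17.0, 110), (-15.5, 109), (-14.0, 108), (-12.5, 111), (-11.0, 111), (-9.5, 110), (-8.0, 110), (-6.5, 112)]
0.062 [(-32.0, 16), (-30.5, 22), (-29.0, 28), (-27.5, 28), (-26.0, 19), (-24.5, 31), (-23.0, 56), (-21.5, 86), (-20.0, 105), (-18.5, 110), (-17.0, 109), (-15.5, 109), (-14.0, 110), (-12.5, 111), (-11.0, 110), (-9.5, 11
[... 842 characters left out ...]
31), (-23.0, 33), (-21.5, 32), (-20.0, 37), (-18.5, 51), (-17.0, 51), (-15.5, 40), (-14.0, 38), (-12.5, 51), (-11.0, 62), (-9.5, 76), (-8.0, 114), (-6.5, 153)]
0.088 [(-32.0, 19), (-30.5, 24), (-29.0, 29), (-27.5, 30), (-26.0, 32), (-24.5, 30), (-23.0, 33), (-21.5, 41), (-20.0, 43), (-18.5, 43), (-17.0, 43), (-15.5, 43), (-14.0, 42), (-12.5, 46), (-11.0, 51), (-9.5, 97), (-8.0, 131), (-6.5, 142)]
0.094 [(-32.0, 19), (-30.5, 24), (-29.0, 29), (-27.5, 30), (-26.0, 30), (-24.5, 29), (-23.0, 34), (-21.5, 41), (-20.0, 42), (-18.5, 43), (-17.0, 43), (-15.5, 44), (-14.0, 41), (-12.5, 44), (-11.0, 65), (-9.5, 119), (-8.0, 145), (-6.5, 150)]
grasp in tester u,v mm 0.9057374877849713 97.41381296970204
```

```bash

python3 - <<'E'
from h import *
t=get_image('top').mean(2).astype(np.float32); ref=cv2.imread('pics/top8.png').mean(2).astype(np.float32); t6=cv2.imread('pics/top6.png').mean(2).astype(np.float32)
a=np.radians(-12.3); u=np.array([np.cos(a),np.sin(a),0]); v=np.array([-u[1],u[0],0]); c=np.array([.5256,-.1148,0])
def prof(im,P):
    q=proj("top",P).astype(np.float32); return cv2.remap(im,q[:,:1].T.copy(),q[:,1:].T.copy(),1)[0].astype(int).tolist()
L=np.arange(-18,-6,1)
for n,im in(("before",t6),("now",t)):
    for w in(0,.008,.016): print("post -x edge",n,w,prof(im,[c+[0,0,.124]+w*v+s*1e-3*u for s in L]))
L=np.arange(-48,-37,1)
for n,im in(("before",ref),("now",t)):
    print("base front edge",n,prof(im,[c+[0,0,.016]+.03*v+s*1e-3*u for s in L]))
    print("base left edge",n,prof(im,[c+[0,0,.016]-.03*u+s*1e-3*v for s in range(50,64)]))
E
```

```text
post -x edge before 0 [51, 51, 51, 57, 66, 77, 123, 163, 169, 171, 171, 170]
post -x edge before 0.008 [51, 50, 50, 50, 62, 82, 122, 154, 169, 171, 171, 171]
post -x edge before 0.016 [50, 47, 47, 49, 71, 100, 126, 158, 188, 211, 226, 235]
post -x edge now 0 [41, 42, 43, 48, 55, 64, 105, 141, 148, 144, 129, 99]
post -x edge now 0.008 [43, 43, 43, 42, 51, 67, 104, 133, 147, 149, 149, 149]
post -x edge now 0.016 [42, 40, 39, 40, 53, 73, 95, 121, 145, 166, 179, 188]
base front edge before [104, 105, 105, 95, 83, 65, 56, 53, 58, 63, 69]
base left edge before [67, 67, 68, 69, 68, 65, 58, 51, 44, 56, 74, 93, 105, 105]
base front edge now [21, 20, 19, 20, 20, 20, 20, 22, 22, 21, 22]
base left edge now [21, 21, 20, 20, 20, 21, 20, 20, 20, 21, 22, 22, 22, 24]
```

The post edge is at the same place as before, so the tester has not moved. The clamp is held open with no force showing, so I'm handing in.

```bash
python3 -c "
from h import *
print(sign_off())
o=observe();print(o['clock'],o['position'],o['width'],o['force'])"
```

```text
the job is handed in; nothing more can be done
None
the job is handed in; nothing more can be done
```

I handed the job in at about 24 s, with the cover standing beside the tester and the clamp held open around the post. `sign_off()` gave no verdict.

**What I did:** I lifted the cover off and stood it upright about 13 cm from the tester, on its -y side. Then I took the clamp by its handles at 25 N, squeezed it open and brought it over the post's +y edge. The plate jaw is on the strip side, which faces the robot.

**Last checks:**
- **Clamp opening:** the finger opening was 20 mm, which suggests it is at or near wide open. I did not measure the hinge angle directly.
- **Jaw tips:** by calculation they are about 21–24 mm past the post's edge and centred to within about 1 mm. The clamp's mid-width is about 95 mm up.
- **Contact:** the measured force stayed at noise level, under 1 N, during the approach and hold.
- **Tester and cover:** the post's edge is in the same pixels as before the approach. An earlier picture showed the cover upright and let go.

**What failed or disagreed:**
- **Height:** the reported tool height was about 33 mm lower than the camera views and contacts showed. My first two tries at the cover closed on empty air above the rib; I corrected for this afterwards.
- **Tester shift:** an image-matching check on the base suggested a shift of about 1.6 pixels. I put this down to moving shadows, because the post edge had not moved.
- **Not seen directly:** the arm hid the stud jaw from the top camera, so I inferred its position from the clamp's symmetry. I did not re-measure the bystanders at the end; my planned paths kept clear of them.

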